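Fit the T-handle to the book press and hold the press down

TASK

The T-handle of the small green book press has been taken off and stands on the table. Fit it fully home on the press's square stem, then push it straight down 12 mm, so that the red pointer stands in the green band of the scale, and keep holding it there: never let the pointer reach the red band at the bottom, and leave the other things on the table where they are. The program finishes while the robot is still holding the press down; do not let go.

Things in the scene. Friction and masses are not known exactly. Their poses are not given: they have to be found in the camera images.
- handle: T-handle standing upright on its hub, 110 x 40 x 62 mm tall, about 0.3 kg. Origin: centre of the hub's underside; z up, x along the cross bar. Hub: steel, 40 x 40 mm, 28 mm tall, with a blind square bore from below, 17.8 mm wide, 24 mm deep, sides parallel to the bar. Fits the stem in any of the four quarter turns, square within about 5 degrees.
- handle_bar (a point): Centre of the T-handle's wooden cross bar, 50 mm above its underside. Bar: 110 mm along x, 22 mm wide (y), from 38 to 62 mm above the underside, on a steel neck 20 mm in diameter over the hub. Place to grip: across the bar's width, with a firm grip (about 40 N) so that it does not slip when pushed. Axes as the handle's.
- shoulder (a point): On the press's plunger, moving with it: centre of the top of the round steel shoulder (34 mm in diameter) on which the hub sits when home, 135 mm above the table with the plunger up. The square stem rises 22 mm from it, 16 mm wide, its top 6 mm tapering to 10 mm. z up, x and y along the stem's sides; column on the +x side, scale on +y.
- plunger (a joint): Travel of the plunger: 0 = up, grows downward, stop at 0.020 m. Spring: about 6 N to start it moving, plus 0.7 N per mm (about 14 N at 12 mm, 20 N at the stop); it springs back when let go. It does not turn. The pointer is in the green band from 0.009 to 0.015 m, in the red band from 0.0175 m.
- press: Green book press, bolted down, a black book under its steel foot. Origin on the table under the stem; z up, x towards the column. Base from x = -80 to 120 mm, 150 mm wide (y), 20 mm high; column and overhanging head (60 mm wide, x = -30 to 115 mm) up to z = 105 mm.
- scale (a point): Centre of the green band (6 mm high) on the upright white scale plate of the press: plate 20 mm wide (y), 3 mm thick (x), its top 19 mm above this point; the red band begins 5.5 mm below this point. The plunger's red pointer runs along it, 12 mm above this point with the plunger up.
- can: Bystander: drinks can with a blue sleeve, 66 mm in diameter, 105 mm tall. Origin: centre of its underside, z up.
- ink_jar: Bystander: green glass ink jar with black cap, 56 mm in diameter, 65 mm tall. Origin: centre of its underside.
- glue_pot: Bystander: white glue pot with orange cap, 64 mm in diameter, 80 mm tall. Origin: centre of its underside.
- brush: Bystander: red paint brush lying on the table, 200 mm long, lying between the robot and the press. Origin: under its middle; it lies along its own x, handle to -x.
Not all that is in view belongs to the job. Several things look just like the press: the one meant starts farthest from the robot's base.

How it is judged:
By the outcome, as a careful person would: the job done as asked, in the order asked, and still so for the second after the job is handed in, while the arm keeps its last pose, push and grip.
It also fails if it takes over 51 s, if anything falls off the work surface, if the arm or the gripper's body presses on something with over 40 N, if the wrist force passes 120 N, or if a joint passes its speed limit or range.

ROBOT

A 7-joint arm with a two-finger parallel gripper is mounted at the origin on the work surface. World frame = base frame: x ahead of the robot, y to its left, z up, the work surface at z = 0. Lengths are in m, angles in rad, forces in N, time in s.
With the tool pointing down it reaches from about 0.425 to 1.025 m from the base axis. Payload 9.4 kg.
Tool frame: the origin (TCP) lies between the finger pads; the fingertips stand manip.finger_overhang ahead of it and the grasp point (between the pads) is the TCP (manip.finger_overhang is the distance from the TCP to the fingertips, in m); x points along the fingers, y is the direction in which the jaws open and shut, and the axes are right-handed (so a half turn about x gives the same grasp; the last joint's range is limited). The gripper opens to 93 mm and grips with 3 to 60 N. Pads are 15 mm wide; open, the fingers measure 128 mm over their backs; the gripper's body (75 mm by 188 mm) begins 65 mm behind the grasp point.
Start: joints at [1.131, 0.599, -0.003, 1.599, 0.002, 0.943, -0.08], TCP at [0.257, -0.678, 0.238] pointing down, gripper open.
Joint ranges: [-2.57, 2.57], [-0.35, 1.97], [-1.29, 1.29], [0.11, 2.56], [-1.05, 4.19], [0.11, 1.86], [-2.63, 2.63]. Speed limits (rad/s): [2.22, 2.22, 3.01, 3.01, 3.14, 3.14, 3.14].

INTERFACE

Orientations are given as a unit quaternion [w, x, y, z].
In Python, from cell import manip, hand, camera, camera_model, ticket gives the robot as it stands. Calls block until the motion is done:
- manip.movep(position, orientation): joint-space move of the TCP to a pose.
- manip.move_linear(position, v=0.15, orientation=None, stop_force=None): straight line of the TCP; orientation=None keeps the orientation; v is the mean speed in m/s. With stop_force (N) it stops when the force on the tool has changed by that much, and returns True; else False.
- manip.goto_joints(angles): joint-space move.
- hand.grip(opening): finger opening in m; the grip force is fixed at half the most; returns when the fingers have stopped.
- manip.wait(seconds).
- manip.inverse_kinematics(position, orientation): joint angles nearest the present ones, or None.
- manip.state(): the state.
- camera(name): name is "scene" or "top" or "wrist"; returns the picture (400x640x3 uint8, blue, green, red); there is no depth.
- camera_model(name): a dict with "camera_matrix" (3x3 intrinsics, pixels), "R" (3x3) and "t" (3): a world point X has camera coordinates R X + t; the wrist camera has in their place "tool_from_camera" (4x4, takes a point from camera to tool coordinates, whose origin is the TCP and whose axes are the tool frame's). Camera axes: x right, y down, z forward; pixel columns grow to the right and rows downward; lengths in m; the calibration is good to about 2 mm. A picture is of the moment at which its call begins: read the wrist's pose just before it. camera_model takes no time and is no camera call.
A pose or a line that the arm cannot do raises manip.PlanningError and nothing moves.
- ticket.hand_in(): hands the job in, once; it reports no verdict.
The state is a dict: "clock": time; "qpos": joint angles; "qd": joint speeds; "joint_efforts": joint torques, N m; "eef_pos": TCP position; "ee_rot": TCP orientation; "ft_force": force on the tool from outside, world axes, zero at the start; "moment": the same for the moment, N m; "gripper_width": finger opening in m.
Only numpy, scipy, OpenCV 4.12 (cv2) and the standard library are available. Lean on these libraries where they do the work, as an engineer would, in place of code of your own. Each camera call takes 0.05 s, during which the arm holds its last target. There are 200 camera calls.

## Working session

There is one attempt and no reset: what is moved stays moved. The work goes in short steps, each a Python script; the robot and the scene stay as the last script left them, time stands still between calls to the robot, and variables do not carry over. Pictures are saved under pics/ and viewed, about 8 in all and at most 12, crops included, and the job is handed in when it is done.

```bash
mkdir -p pics; ls
python3 - <<'E'
from cell import manip, hand, camera, camera_model
import cv2,numpy as np
for n in ("scene","top"):
    cv2.imwrite(f"pics/{n}0.png",camera(n)); m=camera_model(n); print(n,np.round(m["camera_matrix"],1).tolist(),np.round(m["R"],3).tolist(),np.round(m["t"],3).tolist())
print(camera_model("wrist")); s=manip.state(); print(s, manip.finger_overhang)
E
```

```text
pics
scene [[437.0, 0.0, 315.1], [0.0, 437.0, 195.5], [0.0, 0.0, 1.0]] [[-0.873, 0.487, 0.017], [0.382, 0.706, -0.596], [-0.302, -0.514, -0.802]] [0.343, -0.108, 1.191]
top [[382.2, 0.0, 321.3], [0.0, 382.2, 197.0], [0.0, 0.0, 1.0]] [[0.006, -1.0, 0.018], [-0.993, -0.009, -0.121], [0.121, -0.018, -0.992]] [-0.02, 0.413, 1.149]
{'camera_matrix': array([[290.58318614,   0.        , 320.27526254],
       [  0.        , 290.58318614, 199.43489942],
       [  0.        ,   0.        ,   1.        ]]), 'tool_from_camera': array([[-8.71807667e-04, -2.72370579e-01,  9.62192033e-01,
        -1.47103336e-01],
       [ 9.99999620e-01, -2.36755922e-04,  8.39044557e-04,
        -2.30891452e-04],
       [-7.26390264e-07,  9.62192398e-01,  2.72370682e-01,
        -7.61219938e-02],
       [ 0.00000000e+00,  0.00000000e+00,  0.00000000e+00,
         1.00000000e+00]])}
{'clock': 0.1, 'qpos': array([ 1.13130584,  0.60002698, -0.00253059,  1.60007645,  0.00178258,
        0.94289011, -0.07978624]), 'qd': array([ 2.20051298e-03, -2.07411947e-03,  1.33097791e-03, -2.79092249e-03,
       -6.87191034e-05, -2.56091339e-04, -1.57605169e-03]), 'joint_efforts': array([ 4.66582482e-03, -7.66556811e+01,  1.50230728e+00, -2.52935296e+01,
       -5.22156246e-02,  1.35461299e-02,  5.70451130e-05]), 'eef_pos': array([ 0.2571258 , -0.67741955,  0.2368501 ]), 'ee_rot': array([-0.12710482, -0.69536993, -0.12805804,  0.69563365]), 'ft_force': array([-0.27629224, -0.71848956, -0.02222936]), 'moment': array([ 0.01089421, -0.02656754, -0.04119492]), 'gripper_width': 0.09319041443615715} 0.019
```

View pics/scene0.png

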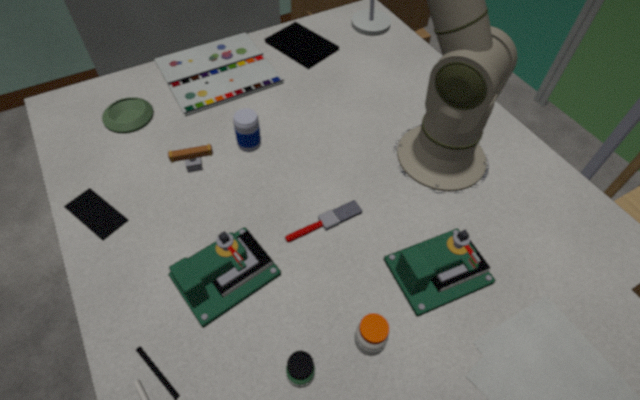

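View pics/top0.png

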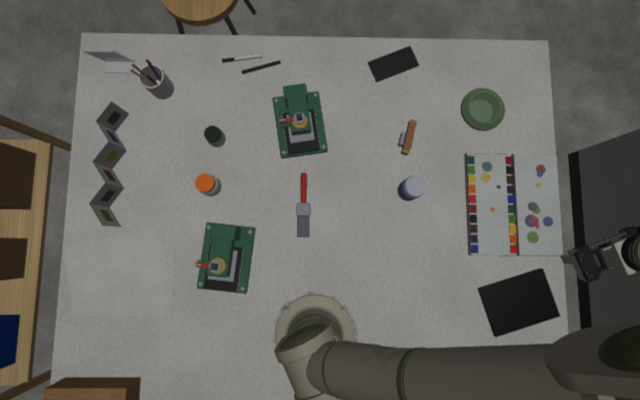

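```bash
cat > h.py <<'E'
import numpy as np, cv2
from scipy.spatial.transform import Rotation as Rn
from cell import manip, hand, camera, camera_model, ticket
def ray(name,uv,pose=None):
    m=camera_model(name); K=m["camera_matrix"]; d=np.linalg.inv(K)@[uv[0],uv[1],1]
    if name=="wrist":
        p,q=pose; R=Rn.from_quat(q,scalar_first=True).as_matrix(); T=m["tool_from_camera"]
        return p+R@T[:3,3], R@T[:3,:3]@d
    return -m["R"].T@m["t"], m["R"].T@d
def at_z(name,uv,z,pose=None):
    o,d=ray(name,uv,pose); return o+d*(z-o[2])/d[2]
def tri(*rays):
    A=sum(np.eye(3)-np.outer(d,d)/(d@d) for o,d in rays); b=sum((np.eye(3)-np.outer(d,d)/(d@d))@o for o,d in rays)
    X=np.linalg.solve(A,b); return X,[np.linalg.norm(np.cross(X-o,d/np.linalg.norm(d))) for o,d in rays]
def proj(name,X,pose=None):
    m=camera_model(name); K=m["camera_matrix"]
    if name=="wrist":
        p,q=pose; R=Rn.from_quat(q,scalar_first=True).as_matrix(); T=m["tool_from_camera"]
        c=T[:3,:3].T@(R.T@(np.asarray(X)-p)-T[:3,3])
    else: c=m["R"]@X+m["t"]
    return (K@c/c[2])[:2]
def down(yaw):  # tool x down, jaw axis (tool y) at yaw in world
    y=np.array([np.cos(yaw),np.sin(yaw),0]); x=np.array([0,0,-1.]); return Rn.from_matrix(np.c_[x,y,np.cross(x,y)]).as_quat(scalar_first=True)
def pose(): s=manip.state(); return s["eef_pos"],s["ee_rot"]
def snap(name,fn):
    p=pose(); im=camera(name); cv2.imwrite(f"pics/{fn}.png",im); np.savez(f"pics/{fn}.npz",p=p[0],q=p[1]); return im,p
E
python3 - <<'E'
import cv2,numpy as np
from h import *
a=cv2.imread("pics/top0.png");b=cv2.imread("pics/scene0.png")
f=lambda im,u,v,w=100,h=75:cv2.resize(im[v:v+h,u:u+w],(400,300),interpolation=cv2.INTER_CUBIC)
cv2.imwrite("pics/crop1.png",np.vstack([np.hstack([f(a,250,80),f(a,360,100)]),np.hstack([f(b,170,220),f(b,145,115)])]))
print("handle bar",at_z("top",(411,121),.062),at_z("top",(406,153),.062),at_z("scene",(190,153),.05))
print("press stem",at_z("top",(300,121),.15),at_z("scene",(224,239),.157), "other",at_z("top",(217,265),.15))
E
```

```text
handle bar [ 0.64531003 -0.28952901  0.062     ] [ 0.54490269 -0.27208137  0.062     ] [ 0.60101117 -0.28373207  0.05      ]
press stem [0.61213713 0.04672193 0.15      ] [0.63151071 0.06257422 0.157     ] other [0.21194025 0.26312266 0.15      ]
```

View pics/crop1.png

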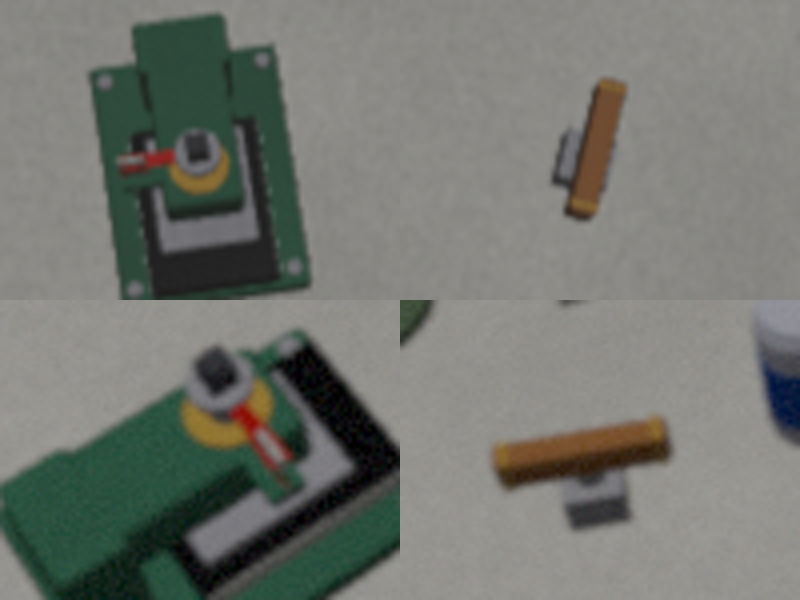

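The two press look-alikes are at (300,121) and (217,265) in the top view. The first has its stem about 0.63 m from the base and the second about 0.34 m, so (300,121) is the press meant. The crop shows its bare square stem at about (299,116) top and (224,236) scene, with the pointer on its left (+y). The handle's bar runs from (413,121) to (405,153) in the top view. I'm moving over the handle now.

Run:
```python
from h import *
X,e=tri(ray("top",(299.3,116.3)),ray("scene",(223.7,236))); print("stem top",X,e)
a,b=at_z("top",(413,121.3),.062),at_z("top",(405.5,153),.062); c=(a+b)/2;d=a-b; yaw=np.arctan2(d[1],d[0]); print(c,np.linalg.norm(d),yaw)
h=[at_z("top",(250+u/4,80+v/4),.02) for u,v in ((105,82),(135,290),(262,60),(294,267))]
print("press yaw",[np.arctan2(*(p-q)[1::-1]) for p,q in ((h[0],h[1]),(h[2],h[3]))], "holes mean", np.mean(h,0))
P=np.array([c[0],c[1],.18])
for k in (yaw+np.pi/2,yaw-np.pi/2): print(k,manip.inverse_kinematics(P,down(k)))
for k in (1.71,1.71-np.pi): print(k,manip.inverse_kinematics([X[0],X[1],.24],down(k)))
best=min((yaw+np.pi/2,yaw-np.pi/2),key=lambda k:np.abs((lambda q:q-manip.state()["qpos"] if q is not None else 99)(manip.inverse_kinematics(P,down(k)))).max())
manip.movep(P,down(best)); print(manip.state()["clock"],best)
snap("wrist","w1")
```

```text
stem top [0.62789618 0.04880824 0.14516756] [np.float64(0.0005292287506469054), np.float64(0.0005292287506465716)]
[ 0.59466189 -0.28311232  0.062     ] 0.10266890176545673 -0.24704876425451497
press yaw [np.float64(0.1581983182921186), np.float64(0.15579036374731473)] holes mean [0.64677896 0.05272695 0.02      ]
1.3237475625403816 [ 0.77423646  0.66169267 -0.65797795  1.78322617  0.51193105  0.87423336
  1.204418  ]
-1.8178450910494115 [ 0.26438075  0.58509353  0.14396123  1.81830286 -0.11695716  0.74639026
 -1.3471526 ]
1.71 [ 0.36799749  0.60461706 -0.83261015  1.79049623  0.52882316  0.98526677
  1.03044498]
-1.4315926535897932 [-0.1048419   0.48280177 -0.09200908  1.82115828  0.05730558  0.84019007
 -1.65624078]
1.9917 -1.8178450910494115
```

View pics/w1.png

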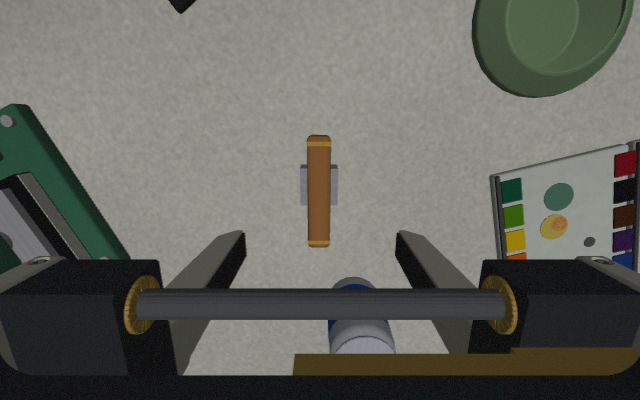

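The wrist view shows the bar upright in the image, top face about (319,136) to (319,246), with the hub visible on both sides and the can below it at about (360,310). Next I compute the pose and grip.

Run:
```python
from h import *
im=cv2.imread("pics/w1.png"); z=np.load("pics/w1.npz"); P=(z["p"],z["q"])
hsv=cv2.cvtColor(im,cv2.COLOR_BGR2HSV); m=cv2.inRange(hsv,(5,110,60),(25,255,255)); m[:, :280]=0; m[:,360:]=0; m[:120]=0; m[260:]=0
r=cv2.minAreaRect(cv2.findNonZero(m)); b=cv2.boxPoints(r); print(b)
o=b[np.argsort(b[:,1])]; t,bo=o[:2].mean(0),o[2:].mean(0)
A,B=at_z("wrist",t,.06,P),at_z("wrist",bo,.06,P); d=A-B; c=(A+B)/2
print(A,B,c,np.linalg.norm(d),"width",np.linalg.norm(at_z("wrist",o[0],.062,P)-at_z("wrist",o[1],.062,P)),"yaw",np.arctan2(d[1],d[0]), P)
```

```text
[[307. 135.]
 [330. 135.]
 [330. 246.]
 [307. 246.]]
[ 0.65339715 -0.2975995   0.06      ] [ 0.54812901 -0.27071074  0.06      ] [ 0.60076308 -0.28415512  0.06      ] 0.10864798904652831 width 0.020532010401311696 yaw -0.250083763425186 (array([ 0.59418133, -0.28443182,  0.18016133]), array([-0.08737304,  0.70169984, -0.08783963, -0.70161776]))
```

Run:
```python
from h import *
q=down(-1.821)
manip.move_linear([.6008,-.2842,.10],orientation=q); manip.move_linear([.6008,-.2842,.052],v=.08)
print(manip.state()["eef_pos"]); hand.grip(0.0); s=manip.state(); print(s["gripper_width"],s["clock"],s["ft_force"])
manip.move_linear([.6008,-.2842,.27],v=.2)
s=manip.state(); print(s["gripper_width"],s["ft_force"],s["eef_pos"])
yp=.157; ax=np.array([np.cos(yp),np.sin(yp),0]); S=np.array([.6275,.0492,0])
T=S-.09*ax+[0,0,.28]
manip.movep(T,down(yp-np.pi/2)); manip.wait(.2); print(manip.state()["clock"])
im,P=snap("wrist","w2"); print(P, proj("wrist",[*S[:2],.157],P))
```

```text
[ 0.60084946 -0.28431516  0.05190786]
0.021537287578861933 4.575 [-0.1157561  -0.10657935 -0.61619348]
0.022342454517576275 [-0.75731507 -0.67897336 -4.56716917] [ 0.60018623 -0.2838647   0.26872933]
7.25
(array([0.53899905, 0.0338624 , 0.27984572]), array([-0.05472642, -0.70496009, -0.05450372,  0.70502882])) [318.60977813 101.00497126]
```

View pics/w2.png

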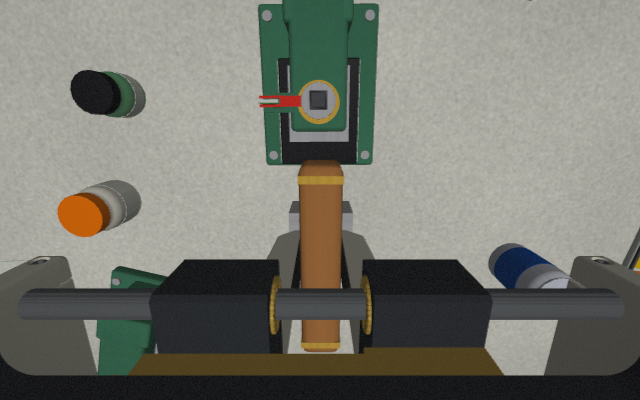

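The wrist view shows the stem's top at (318,100), against a prediction of (318.6,101). The base is square to the image, so the press yaw holds. The handle hangs straight in the jaws, with the bar's column centre at 321 and the hub spanning 289 to 352. I'll compare these with the projections, then bring the handle over the stem.

Run:
```python
from h import *
im=cv2.imread("pics/w2.png"); z=np.load("pics/w2.npz"); P=(z["p"],z["q"]); R=Rn.from_quat(P[1],scalar_first=True).as_matrix()
def tp(v): return proj("wrist",P[0]+R@np.array(v),P).round(1)
for n,v in dict(near_top=(-.010,0,-.055),near_bot=(.014,0,-.055),far_top=(-.010,0,.055),hubL=(.024,-.02,-.02),hubR=(.024,.02,-.02),hubLb=(.052,-.02,-.02),hubRb=(.052,.02,-.02)).items(): print(n,tp(v))
g=cv2.cvtColor(im,cv2.COLOR_BGR2GRAY)
# stem: dark square inside pale shoulder
c=g[88:114,304:334]; m=(c<75).astype(np.uint8); n,l,st,ce=cv2.connectedComponentsWithStats(m)
for i in range(1,n): print(st[i],ce[i]+[304,88])
hsv=cv2.cvtColor(im,cv2.COLOR_BGR2HSV); m=cv2.inRange(hsv,(5,110,50),(25,255,255)); m[:,:280]=0; m[:,362:]=0; m[:155]=0; m[353:]=0
ys=[y for y in range(155,353) if m[y].sum()>255*15]; print("bar rows",ys[0],ys[-1],[ (np.flatnonzero(m[y])[[0,-1]]).tolist() for y in (175,200,240,330,345)])
np.set_printoptions(linewidth=200); print(g[192:234:2,[292,294,296,346,348,350]].T); print(g[222,282:300],g[222,342:360])
c=im[85:235,245:375]; cv2.imwrite("pics/c2.png",cv2.resize(c,None,fx=4,fy=4,interpolation=cv2.INTER_CUBIC))
```

```text
near_top [320.8 163.4]
near_bot [320.6 156.8]
far_top [320.7 353.4]
hubL [288.3 211.4]
hubR [352.9 211.3]
hubLb [292.4 199.1]
hubRb [348.6 199.1]
[  6   3  17  19 309] [317.98705502  99.65048544]
bar rows 160 351 [[298, 342], [300, 341], [300, 341], [302, 338], [301, 339]]
[[171 172 171 175 174  98  76  77  76  74  80 143 139 141 135 139 137 145 144 139  90]
 [177 179 172 171 173  77  75  76  75  77  81 141 140 140 135 141 140 143 144 112  91]
 [174 175 177 170 171  79  78  74  77  76  79 144 139 141 136 141 138 145 142 105  90]
 [166 167 166 167 162  76  76  72  75  75  79 143 139 138 135 137 140 143 142 108  92]
 [173 164 170 167 164  86  75  70  77  76  81 141 139 140 138 139 140 144 142 129  89]
 [168 165 167 158 169 169 135 106  86  76  79 140 137 140 138 140 140 146 142 141  91]]
[173 172 173 174 175 173 166 141 141 140 139 140 141 139 141 141 132  86] [122 138 140 140 137 141 139 140 140 140 145 166 170 171 173 172 170 167]
```

View pics/c2.png

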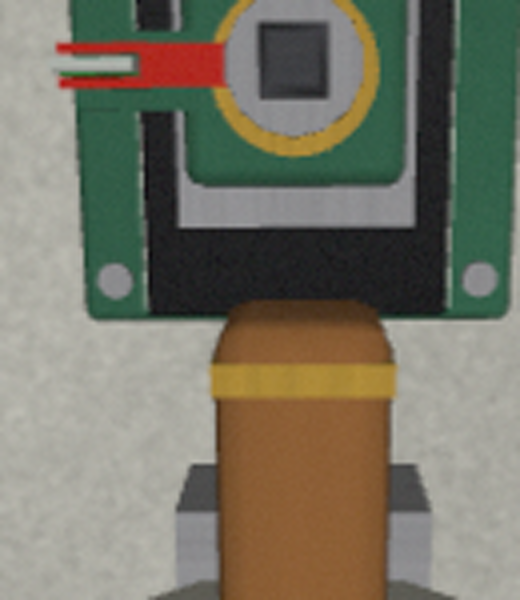

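Run:
```python
from h import *
z=np.load("pics/w2.npz"); P=(z["p"],z["q"]); R=Rn.from_quat(P[1],scalar_first=True).as_matrix()
S=at_z("wrist",(318,99.7),.153,P); T=S-R@[0,0,.0013]; print("stem",S,"tcp",T, "jaw err",np.arctan2(R[1,1],R[0,1])-(.157-np.pi/2))
q=down(.157-np.pi/2)
manip.move_linear([T[0],T[1],.28],v=.12,orientation=q); manip.move_linear([T[0],T[1],.216],v=.1); manip.wait(.3)
s=manip.state(); f0=s["ft_force"]; print(s["eef_pos"],f0,s["clock"])
hit=manip.move_linear([T[0],T[1],.189],v=.02,stop_force=4)
s=manip.state(); print(hit,s["eef_pos"],s["ft_force"]-f0,s["moment"],s["clock"])
im,P=snap("scene","s3"); w,_=snap("wrist","w3")
cv2.imwrite("pics/c3.png",np.vstack([cv2.resize(im[190:270,150:310],(640,320),interpolation=cv2.INTER_CUBIC),w[60:260]]))
```

```text
stem [0.62870685 0.04995411 0.153     ] tcp [0.62999134 0.05015433 0.15299984] jaw err -0.002371236268251087
[0.63018046 0.05018402 0.21651171] [-0.36130312 -0.31722968 -3.74155452] 9.3167
False [0.63008799 0.05019837 0.18916697] [0.68540078 0.50392375 0.73740109] [-0.006183    0.02262067  0.02145873] 10.8167
```

View pics/c3.png

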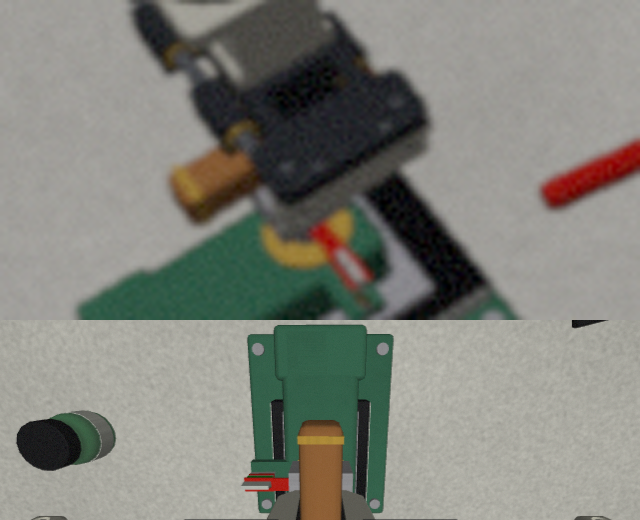

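The hub slid 20 mm down the stem with under 1 N of side load, and the plunger is still up. Next I find the shoulder contact, then push.

Run:
```python
from h import *
x,y=.6300,.0502
f0=manip.state()["ft_force"]
hit=manip.move_linear([x,y,.180],v=.008,stop_force=3.5); s=manip.state(); z0=s["eef_pos"][2]
print(hit,s["eef_pos"],s["ft_force"]-f0,s["clock"])
if hit and z0>.1835:
  for d in (.006,.0105,.012):
    manip.move_linear([x,y,.187-d],v=.015); manip.wait(.3); s=manip.state(); print(d,s["eef_pos"],s["ft_force"]-f0,s["gripper_width"],s["clock"])
im,P=snap("scene","s4"); w,_=snap("wrist","w4"); f=cv2.resize
cv2.imwrite("pics/c4.png",np.vstack([f(im[225:275,200:280],(640,400),interpolation=cv2.INTER_CUBIC),f(w[140:200,220:380],(640,200),interpolation=cv2.INTER_CUBIC)[:200]]))
```

```text
True [0.62999027 0.05016953 0.18621558] [ 0.23062218 -0.65510598  3.87309486] 11.4417
0.006 [0.63009291 0.05019059 0.18110708] [-0.40630254 -0.53748532  7.65891329] 0.021540906068114866 12.2
0.0105 [0.63009691 0.05017616 0.1768827 ] [-0.47513761 -1.1774506   9.75779701] 0.021483636523558884 12.95
0.012 [0.63011294 0.0501684  0.17549105] [-1.73554629 -0.78906577 11.15778391] 0.021653329331870873 13.5
```

View pics/c4.png

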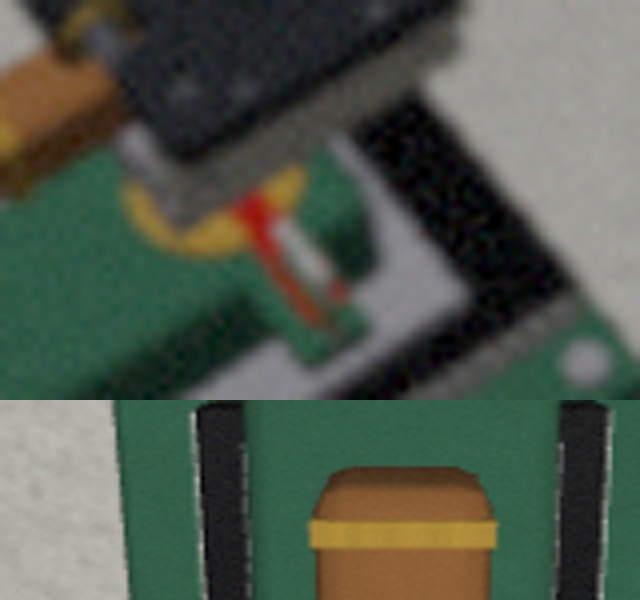

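The pointer has moved down the scale and the handle sits straight. The force slope of about 0.65 N/mm matches the spring, so the bar isn't slipping in the jaws. Travel is now about 11 mm, so I'll trim to 12 mm and check the pointer shift by template against the expected projection.

Run:
```python
from h import *
manip.move_linear([.6300,.0502,.1735],v=.01); manip.wait(.5); s=manip.state(); print(s["eef_pos"],s["ft_force"],s["gripper_width"],s["clock"])
im,_=snap("scene","s5")
# pointer tip: red prongs near the scale
z=np.load("pics/w2.npz"); P=(z["p"],z["q"])
a=cv2.imread("pics/scene0.png"); 
def red(i):
    r=i[225:275,200:280].astype(float); m=(r[...,2]-r[...,1:2].max(2)); return m
for n,i in (("0",a),("3",cv2.imread("pics/s3.png")),("4",cv2.imread("pics/s4.png")),("5",im)):
    m=red(i)>50; y,x=np.nonzero(m); k=x+2*y; t=np.argsort(k)[-6:]; print(n,m.sum(),"tip",x[t].mean()+200,y[t].mean()+225)
for zz in (.12,.11,.10): 
    T=at_z("wrist",(260,101),zz,P); print(zz,T,proj("scene",T),"12mm:",proj("scene",T-[0,0,.012])-proj("scene",T))
g=lambda i:cv2.resize(i[232:268,215:263],(384,288),interpolation=cv2.INTER_CUBIC)
cv2.imwrite("pics/c5.png",np.hstack([g(a),g(im)]))
```

```text
[0.63013775 0.05016308 0.17410707] [-1.89886232  0.05527639  9.4457828 ] 0.02127043551076977 14.4
0 56 tip 237.33333333333334 259.5
3 66 tip 238.5 259.6666666666667
4 45 tip 236.16666666666666 260.8333333333333
5 46 tip 237.5 262.8333333333333
0.12 [0.62029711 0.10763546 0.12      ] [241.00508739 263.93224237] 12mm: [0.72406176 2.86498721]
0.11 [0.62049885 0.1096439  0.11      ] [241.92365017 267.17491063] 12mm: [0.70810279 2.80618489]
0.1 [0.62070059 0.11165234 0.1       ] [242.8275107  270.36567769] 12mm: [0.69255814 2.74888418]
```

View pics/c5.png

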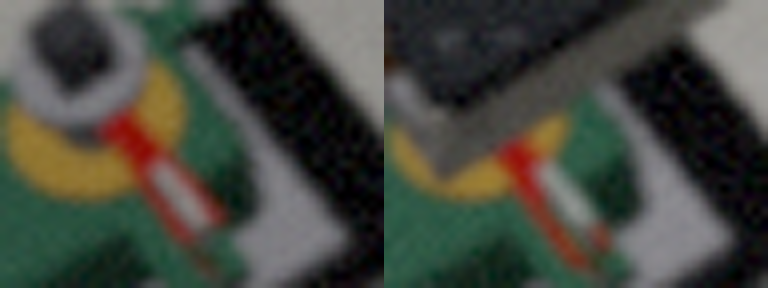

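The pointer's tip moved about 22 px in the 8x crop, and 12 mm of travel predicts 23. TCP travel since contact is 12.1 mm, and the push is about 13 N. Handing in.

Run:
```python
from h import *
s=manip.state(); print(s["eef_pos"],s["ft_force"],s["gripper_width"],s["clock"]); print(ticket.hand_in())
```

```text
[0.63012655 0.05018445 0.17409502] [-1.53991453 -0.21654744  9.12166182] 0.021838395244546876 14.45
the job is handed in; nothing more can be done
None
```

The T-handle is on the stem of the far press, pushed down about 12 mm, and the robot is still holding it there. I handed the job in at 14.45 s on the robot's clock.

- **Fit:** The hub slid 20 mm down the stem with under 1 N of resistance. It met the shoulder with the tool at 0.1862 m, against an expected 0.187 m, so I take it as fully home.
- **Push:** The tool then went down another 12.1 mm. It would be up to 12.8 mm if the real contact was at the expected height. The push is about 13 N, where the description gives about 14 N for 12 mm.
- **Slip:** The force rose steadily as I pushed, so I saw no sign of the bar slipping in the jaws.
- **Pointer:** In the scene picture it moved about 22 px, where 12 mm predicts 23. That puts it inside the green band (9 to 15 mm) and clear of the red. The picture is coarse, good to only about 2 mm. A simpler check based on the red pixels gave a rougher 3.3 px against 2.9 predicted at normal size.
- **Other objects:** The arm's path stayed clear of the can, jar, pot and brush. I did not take a final picture to confirm they had not moved.

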